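# Complete the chocolate server and present it

## Robot

A 6-joint arm with a two-finger parallel gripper is mounted at the origin on the work surface. World frame = base frame: x ahead of the robot, y to its left, z up, the work surface at z = 0. Lengths are in mm, angles in rad, forces in N, time in s.
With the tool pointing down it reaches from about 350 to 1000 mm from the base axis. Payload 7.1 kg.
Tool frame: the origin (TCP) lies between the finger pads; the fingertips stand 19 mm ahead of it and the grasp point (between the pads) is the TCP; z points along the fingers, y is the line along which they close (so a half turn about z gives the same grasp; the last joint's range is limited). The gripper opens to 85 mm and grips with 20 to 120 N. Pads are 22 mm wide; open, the fingers measure 114 mm over their backs; the gripper's body (76 mm by 85 mm) begins 54 mm behind the grasp point. The pads swing forward as they close: fully open they stand 13 mm farther back than shut.
Start: joints at [-0.019, 0.423, 1.63, -0, 1.089, -0.019], TCP at [624.984, 0.026, 250.319] pointing down, gripper open.
Joint ranges: [-3, 3], [-0.9, 2.11], [0.09, 2.58], [-1.31, 4.45], [0.11, 2.69], [-2.54, 2.54]. Speed limits (rad/s): [2.39, 2.39, 3.01, 3.14, 3.14, 3.14].

## Interface

Orientations are given as a unit quaternion [x, y, z, w].
In Python, from bench import robot, grab_frame, finish_job gives the robot as it stands (robot), with the cameras as plain functions and the job as plain functions.
- The arm moves only by the tool tcp_steps, called after "Emit:" by a JSON object that holds its "name" and its "arguments". Schema: {"type":"object","properties":{"steps":{"type":"array","items":{"type":"object","properties":{"finger_gap":{"type":"number"},"xyz":{"type":"array","items":{"type":"number"},"minItems":3,"maxItems":3},"turn_vec":{"type":"array","items":{"type":"number"},"minItems":3,"maxItems":3}},"additionalProperties":false,"required":["finger_gap"]},"minItems":1,"maxItems":20},"only":{"type":"string"},"quiet":{"type":"boolean"},"lines":{"type":"string"}},"required":["steps"],"additionalProperties":false}. steps is a list of rows, 1 to 20 of them, each an object with the fields finger_gap (the opening from 0.0 (shut) to 1.0 (fully open)), xyz (a list: dx, dy, dz in mm), turn_vec (a list: a rotation vector rx, ry, rz in rad); a field left out counts as zero (the opening has to be given); each row is the pose to reach, as a shift and turn from the pose commanded when the call began, along the tool's axes at that moment; what a row does not reach only later rows make up. A row lasts 1/12 s, in which the tool goes at most 41.7 mm and 0.125 rad, less where a joint would pass 70% of its speed; a pose out of reach is approached as far as the arm can. The fingers move at their own pace and stop on an object; the grip force is fixed at half the most. Time passes only in rows, so rows that do not move let the fingers close. The tool returns the time, the measured TCP pose, the force, the opening and the grip force at its end. only (a regular expression) keeps the lines of the reply that match it, lines (a string "A,B") keeps lines A to B, and quiet returns only ok. Input that does not fit is refused with a message, and nothing moves.
- robot.state(): the state, without advancing time (a new reading comes with each control period).
- grab_frame(name): name is "scene" or "side" or "wrist"; returns a dict with "img" (480x640x3 uint8, blue, green, red), "fx", "fy", "cx", "cy" (pixels), "world_to_cam" (4x4, takes a point from world to camera coordinates); the wrist camera has in their place "mount" (4x4, takes a point from camera to tool coordinates, whose origin is the TCP and whose axes are the flange's). Camera axes: x right, y down, z forward; pixel columns grow to the right and rows downward; lengths in mm; the calibration is good to about 2 mm. A picture is of the moment at which its call begins: read the wrist's pose just before it. There is no depth.
- finish_job(): hands the job in; it is judged then, once.
The state is a dict: "t": time; "qpos": joint angles; "joint_vel": joint speeds; "tau": joint torques, N m; "position": TCP position; "tool_rot": TCP orientation; "force": force on the tool from outside, world axes, zero at the start; "ft_torque": the same for the moment, N m; "finger_gap": opening from 0.0 (shut) to 1.0 (fully open); "finger_force": force on a finger pad.
Only numpy, scipy, OpenCV 4.12 (cv2) and the standard library are available. Lean on these libraries where they do the work, as an engineer would, in place of code of your own. Each camera call takes 0.05 s, during which the arm holds its last target. There are 200 camera calls.

## Task

On the pastry counter, put one spare praline from the wooden board into each empty cell of the white chocolate server, standing upright on the cell floor. Then take the server by its steel handle, lift it straight up about 10 cm and, in the air above its mat, turn it a quarter turn anticlockwise (seen from above), keeping it level and the loose truffle in the middle of its dish all the while. Finish still holding it there, raised, level and at rest, with all four cells filled; leave the other things on the counter where they are.

Things in the scene. Friction and masses are not known exactly. Their poses are not given: they have to be found in the camera images.
- server: White chocolate server, loose on its mat, 260 x 110 mm, 0.45 kg. Origin: middle of the underside below the upright handle, where it about balances; x to the dish end, z up. Cell block x -136 to -24, deck 14 above the underside, four square cells 38 wide, 10 deep, 2 x 2 at 56 spacing. Elsewhere the base is 4 thick. Starts flat, dish end to the robot's right (-y) within 20 degrees.
- grip (a point): Point to grip on the server's upright flat steel handle: a blade 30 (server x) by 14 (server y), its top 66 above the server's underside; this point is on its axis 46 above the underside. Axes as the server's.
- dish (a point): Bottom of the round dish at the server's +x end, 78 from the handle axis and 8 above the underside. The dish is a shallow 11 degree cone of 42 inner radius with a rim 22 above the underside; the truffle lies loose in its middle.
- truffle_center (a point): Centre of the loose chocolate truffle: a ball of 32 diameter, about 20 g. Rolls freely in the dish.
- cell0 (a point): Middle of the floor of one of the four cells (52 from the handle towards the cell end, 28 to the server's +y side), 10 below the deck. Axes as the server's.
- cell1 (a point): Middle of the floor of one of the four cells (52 from the handle towards the cell end, 28 to the server's -y side), 10 below the deck. Axes as the server's.
- cell2 (a point): Middle of the floor of one of the four cells (108 from the handle towards the cell end, 28 to the server's +y side), 10 below the deck. Axes as the server's.
- cell3 (a point): Middle of the floor of one of the four cells (108 from the handle towards the cell end, 28 to the server's -y side), 10 below the deck. Axes as the server's.
- praline_a: Upright dark chocolate praline: a cylinder of 28 diameter, 32 tall with a chamfered top (straight sides up to 26), 22 g; origin at the centre of its underside, z up. Starts in one of the cells.
- praline_b: Upright dark chocolate praline: a cylinder of 28 diameter, 32 tall with a chamfered top (straight sides up to 26), 22 g; origin at the centre of its underside, z up. Starts in one of the cells.
- praline_c: Upright dark chocolate praline: a cylinder of 28 diameter, 32 tall with a chamfered top (straight sides up to 26), 22 g; origin at the centre of its underside, z up. Starts as a spare on the wooden board.
- praline_d: Upright dark chocolate praline: a cylinder of 28 diameter, 32 tall with a chamfered top (straight sides up to 26), 22 g; origin at the centre of its underside, z up. Starts as a spare on the wooden board.
- praline_e: Upright dark chocolate praline: a cylinder of 28 diameter, 32 tall with a chamfered top (straight sides up to 26), 22 g; origin at the centre of its underside, z up. Starts as a spare on the wooden board.
- mat: Fixed dark slate mat under the server, 280 x 130 x 3; origin at the centre of its underside; its axes are those of the server at the start.
- board: Fixed wooden board, 190 x 70 x 7, roughly along x, with the three spare pralines standing in a row about 56 apart; origin at the centre of its underside.
- macaron: Bystander: a loose macaron, 46 across and 22 high; leave it where it is.
- biscuit: Bystander: a loose round biscuit, 60 across and 12 high; leave it where it is.
- cup: Bystander: a white cup, 76 across and 55 high; leave it where it is.
- sugar_jar: Bystander: a glass jar, 64 across and 100 high; leave it where it is.
- spatula: Bystander: a spatula 240 long lying flat; leave it where it is.
- milk_jug: Bystander: a steel milk jug, 80 across and 95 high; leave it where it is.

How it is judged:
By the outcome, as a careful person would: the job done as asked, in the order asked, and still so for the second after the job is handed in, while the arm keeps its last pose, push and grip.
It also fails if it takes over 64 s, if anything falls off the work surface, if the arm or the gripper's body presses on something with over 40 N, if the wrist force passes 120 N, or if a joint passes its speed limit or range.

## Working session

There is one attempt and no reset: what is moved stays moved. The work goes in short steps, Python scripts to look and compute and a tool call to move; the robot and the scene stay as the last step left them, time stands still between calls to the robot, and variables do not carry over. Pictures are saved under pics/ and viewed, at most 11 in all, crops included, and the job is handed in when it is done.

```bash
ls; mkdir -p pics; python3 - <<'E'
from bench import robot, grab_frame, finish_job
import cv2,numpy as np
s=robot.state(); print(s)
for n in("scene","side","wrist"):
    f=grab_frame(n); cv2.imwrite(f"pics/{n}0.png",f["img"])
    print(n,f["fx"],f["cx"],f["cy"],np.round(f.get("world_to_cam",f.get("mount")),3).tolist())
E
```

```text
bench.py
pics
{'t': 0.0, 'qpos': array([-1.89998871e-02,  4.23851699e-01,  1.63067470e+00, -6.38236049e-06,
        1.08858820e+00, -1.90128710e-02]), 'joint_vel': array([-0.00083292, -0.00125294,  0.00058902, -0.00127273,  0.00133652,
       -0.0006091 ]), 'tau': array([ 6.87376578e-04, -5.57382560e+01, -2.81743366e+01,  7.52266601e-05,
        7.21184188e-03,  1.02962622e-05]), 'position': array([6.24494335e+02, 3.38034984e-02, 2.49544891e+02]), 'tool_rot': array([ 7.07100938e-01,  7.07112215e-01, -5.29802570e-04, -5.46259543e-04]), 'force': array([ 0.06471617,  0.74190881, -0.08527299]), 'ft_torque': array([ 0.03659789,  0.00587213, -0.0306408 ]), 'finger_force': 0.0, 'finger_gap': 0.9989060422016987}
scene 611.6256386424707 321.3821740335524 233.00281045544702 [[0.73, 0.683, 0.003, -460.423], [0.479, -0.509, -0.715, -226.021], [-0.487, 0.524, -0.699, 1575.777], [0.0, 0.0, 0.0, 1.0]]
side 511.29281483716636 323.25157984671466 235.32437514968203 [[0.921, -0.39, -0.018, -504.291], [-0.212, -0.463, -0.861, 187.225], [0.327, 0.796, -0.509, 844.388], [0.0, 0.0, 0.0, 1.0]]
wrist 388.37278093291684 317.32869752786087 235.57309100784707 [[0.0, -0.958, -0.286, 73.288], [1.0, 0.0, 0.0, 0.173], [-0.0, -0.286, 0.958, -124.032], [0.0, 0.0, 0.0, 1.0]]
```

View pics/scene0.png

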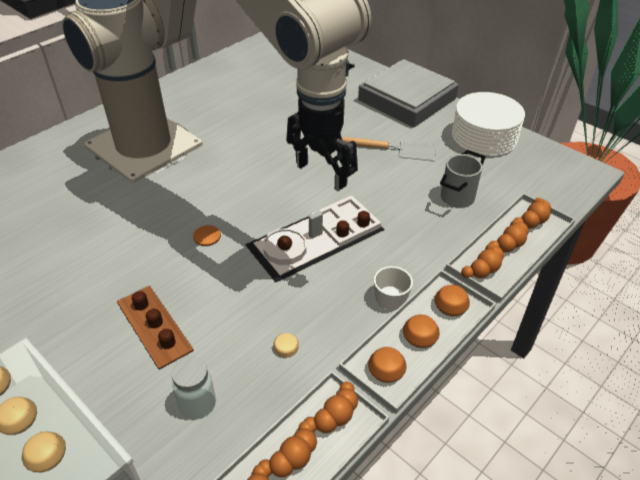

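View pics/side0.png

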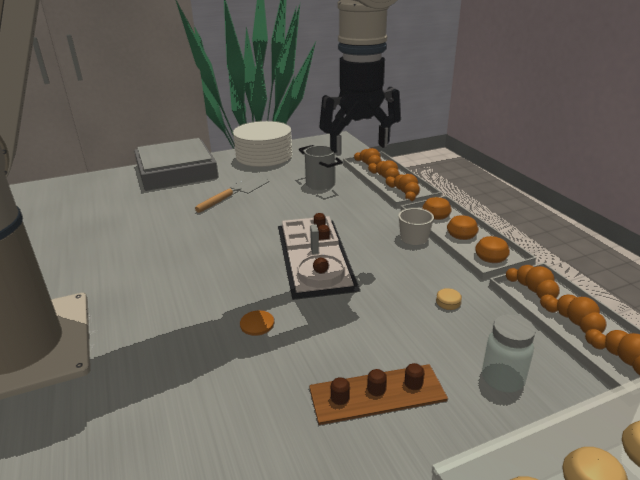

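View pics/wrist0.png

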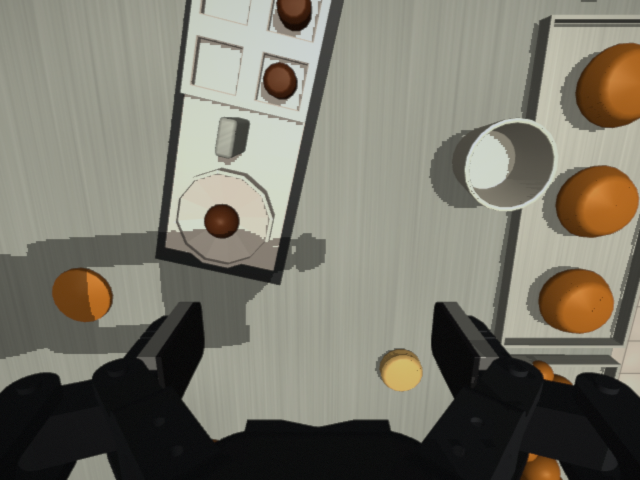

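The wrist view shows the server with handle top near (235,130), dish centre (222,218) with the truffle, and two empty cells on its left (218,66) and (225,5). The filled cells are on the right. The spares stand on the board, at about (140,298), (154,317) and (167,338) in the scene view and (340,390), (377,381) and (414,376) in the side view. The dish end points to −y.

```bash
cat > h.py <<'E'
from bench import robot, grab_frame, finish_job
import cv2,numpy as np
from scipy.spatial.transform import Rotation as R
def grab(n):
    s=robot.state(); f=grab_frame(n)
    if n=="wrist":
        T=np.eye(4);T[:3,:3]=R.from_quat(s["tool_rot"]).as_matrix();T[:3,3]=s["position"]
        f["c2w"]=T@f["mount"]
    else: f["c2w"]=np.linalg.inv(f["world_to_cam"])
    f["s"]=s; return f
def ray(f,px):
    d=np.array([(px[0]-f["cx"])/f["fx"],(px[1]-f["cy"])/f["fy"],1.])
    return f["c2w"][:3,3],f["c2w"][:3,:3]@(d/np.linalg.norm(d))
def plane(f,px,z):
    o,d=ray(f,px); return o+d*(z-o[2])/d[2]
def tri(*obs):
    A=np.zeros((3,3));b=np.zeros(3);L=[]
    for f,p in obs:
        o,d=ray(f,p);P=np.eye(3)-np.outer(d,d);A+=P;b+=P@o;L.append((P,o))
    x=np.linalg.solve(A,b); return x,[float(np.linalg.norm(P@(x-o))) for P,o in L]
def proj(f,X):
    c=np.linalg.inv(f["c2w"])@np.r_[X,1]; return np.array([f["fx"]*c[0]/c[2]+f["cx"],f["fy"]*c[1]/c[2]+f["cy"]])
def blobs(mask,amin,amax=1e9):
    n,l,st,c=cv2.connectedComponentsWithStats(mask.astype(np.uint8))
    return [(c[i].round(1).tolist(),st[i].tolist()) for i in range(1,n) if amin<st[i,4]<amax]
def choc(img):
    b,g,r=[img[...,i].astype(int) for i in range(3)]
    return (r>g*1.5)&(r<135)&(r>20)&(r-b>15)&(g<70)
def show(*P): print(np.round(P,1).tolist())
E
python3 - <<'E'
from h import *
F={n:grab(n) for n in("scene","side","wrist")}
for n in F: print(n,blobs(choc(F[n]["img"]),60,4000))
S,D,W=F["scene"],F["side"],F["wrist"]
# board pralines body centres; rough
for a,b in(((140,298),(340,390)),((154,317),(377,381)),((167,338),(414,376))): print(tri((S,a),(D,b)))
print("truffle",tri((S,(285,243)),(D,(321,265)),(W,(222,221))))
img=W["img"]; w=(img.min(2)>200); print("white",blobs(w,150))
cv2.imwrite("pics/wc.png",cv2.resize(img[0:300,140:360],None,fx=2,fy=2,interpolation=cv2.INTER_CUBIC))
E
```

```text
scene [([597.3, 228.1], [568, 193, 68, 71, 1688]), ([363.2, 218.5], [358, 212, 11, 14, 132]), ([533.2, 221.5], [522, 215, 26, 13, 118]), ([342.4, 228.2], [337, 221, 12, 15, 139]), ([203.2, 232.4], [194, 226, 24, 19, 209]), ([284.1, 242.3], [278, 236, 13, 13, 130]), ([508.6, 245.7], [498, 238, 26, 14, 121]), ([482.3, 271.4], [471, 264, 28, 14, 130]), ([139.2, 301.0], [131, 291, 18, 20, 277]), ([443.3, 305.9], [435, 292, 28, 24, 174]), ([153.4, 318.6], [145, 309, 18, 20, 285]), ([411.6, 336.9], [403, 322, 29, 25, 174]), ([165.9, 339.0], [157, 329, 19, 21, 306]), ([376.8, 371.3], [369, 355, 29, 27, 166]), ([329.4, 425.0], [313, 416, 38, 16, 144]), ([286.2, 468.5], [267, 457, 42, 20, 170])]
side [([387.1, 175.1], [355, 153, 64, 47, 513]), ([438.0, 211.1], [423, 202, 28, 17, 208]), ([321.3, 225.9], [314, 213, 15, 26, 251]), ([461.5, 231.1], [447, 221, 31, 18, 307]), ([490.9, 253.7], [476, 242, 33, 20, 356]), ([320.3, 264.9], [313, 258, 15, 15, 169]), ([578.7, 320.0], [506, 269, 134, 105, 1749]), ([253.4, 323.4], [240, 311, 33, 24, 491]), ([413.3, 378.4], [402, 364, 23, 30, 530]), ([376.0,
[... 399 characters left out ...]
533, 361, 38, 24, 198]), ([532.1, 466.2], [520, 453, 35, 27, 298])]
(array([ 440.64975524, -311.61786028,   22.15293899]), [2.2390888272090583, 2.2390888272089757])
(array([ 497.07437699, -319.16103837,   21.70499508]), [0.9159560580769806, 0.9159560580770177])
(array([ 552.38654886, -330.801103  ,   19.45094817]), [0.8229104369049797, 0.8229104369049751])
truffle (array([537.57989583, -15.19128531,  26.09231037]), [1.5988856884304357, 0.5310208773085958, 1.3564576856794712])
white [([274.9, 66.3], [229, 21, 95, 101, 3260]), ([230.3, 72.6], [218, 51, 22, 42, 361]), ([295.0, 89.0], [282, 66, 21, 43, 247]), ([272.5, 143.5], [233, 112, 69, 66, 2546]), ([486.0, 164.1], [469, 136, 37, 52, 1306])]
```

View pics/wc.png

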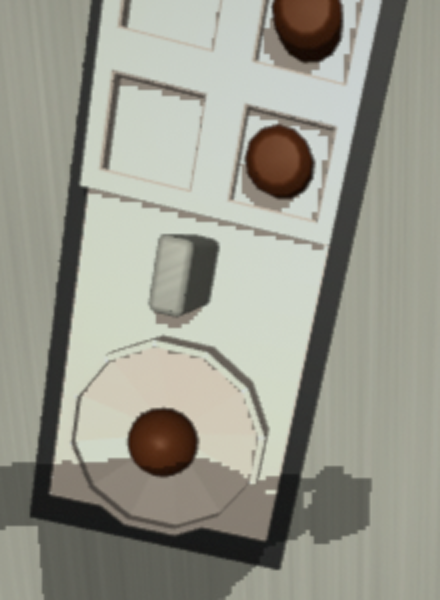

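The crop confirms two empty cells on the server's −y side. It also gives the handle top (crop 183,275) and the cell corners. I'll take a second wrist view shifted along +y, then go over the board.

Emit:
{"name": "tcp_steps", "arguments": {"steps": [{"finger_gap":0.5,"xyz":[30,0,0]},{"finger_gap":0.5,"xyz":[60,0,0]},{"finger_gap":0.5,"xyz":[60,0,0]},{"finger_gap":0.5,"xyz":[60,0,0]},{"finger_gap":0.5,"xyz":[60,0,0]}]}}

```text
t: 0.72
position: [624.9, 59.9, 250.2]
tool_rot: [0.707, 0.707, -0.0, 0.0]
force: [0.7, 0.4, 0.8]
finger_gap: 0.5
finger_force: 0.0
```

```bash
python3 - <<'E'
from h import *
f=grab("wrist"); cv2.imwrite("pics/w1.png",f["img"]); import pickle; pickle.dump(f,open("w1.pkl","wb"))
E
```

Emit:
{"name": "tcp_steps", "arguments": {"steps": [{"finger_gap":0.5,"xyz":[-41,-16,5]},{"finger_gap":0.5,"xyz":[-80,-32,10]},{"finger_gap":0.5,"xyz":[-120,-48,15]},{"finger_gap":0.5,"xyz":[-160,-64,20]},{"finger_gap":0.5,"xyz":[-200,-80,25]},{"finger_gap":0.5,"xyz":[-240,-96,30]},{"finger_gap":0.5,"xyz":[-280,-112,35]},{"finger_gap":0.5,"xyz":[-320,-128,40]},{"finger_gap":0.5,"xyz":[-320,-128,40]},{"finger_gap":0.5,"xyz":[-320,-128,40]},{"finger_gap":0.5,"xyz":[-320,-128,40]}]}}

```text
t: 1.68
position: [496.4, -261.0, 210.3]
tool_rot: [0.708, 0.706, 0.0, -0.0]
force: [-0.3, 0.6, 0.1]
finger_gap: 0.5
finger_force: 0.0
```

```bash
python3 - <<'E'
from h import *
import pickle
f=grab("wrist"); cv2.imwrite("pics/w2.png",f["img"]); pickle.dump(f,open("w2.pkl","wb"))
print(blobs(choc(f["img"]),100,5000))
a=np.zeros((480,1280,3),np.uint8); a[:,:640]=cv2.imread("pics/w1.png"); a[:,640:]=f["img"]
cv2.imwrite("pics/w12.png",cv2.resize(a,(800,300),interpolation=cv2.INTER_AREA))
E
```

```text
[([187.2, 28.8], [161, 0, 40, 44, 104]), ([375.9, 286.5], [357, 272, 48, 48, 708])]
```

Emit:
{"name": "tcp_steps", "arguments": {"steps": [{"finger_gap":0.5,"xyz":[-30,0,0]},{"finger_gap":0.5,"xyz":[-40,0,0]},{"finger_gap":0.5,"xyz":[-40,0,0]},{"finger_gap":0.5,"xyz":[-40,0,0]}]}}

```text
t: 2.07
position: [497.3, -299.1, 210.3]
tool_rot: [0.707, 0.707, 0.0, -0.0]
force: [-0.6, -0.2, -0.3]
finger_gap: 0.503
finger_force: 0.0
```

```bash
python3 - <<'E'
from h import *
import pickle
f=grab("wrist"); pickle.dump(f,open("w3.pkl","wb")); print(blobs(choc(f["img"]),100,5000))
E
```

```text
[([272.8, 243.3], [205, 211, 128, 63, 4562]), ([379.4, 251.1], [358, 232, 42, 39, 1218])]
```

View pics/w12.png

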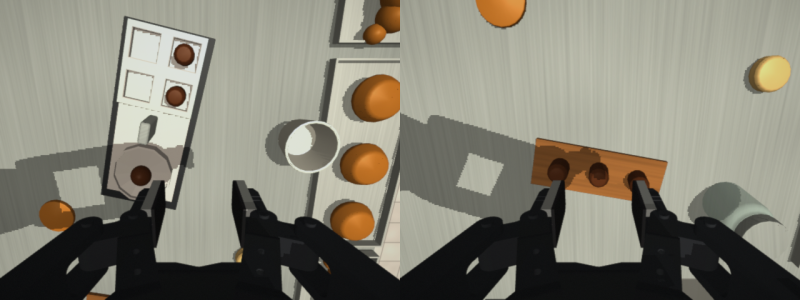

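The left half (w1) shows the whole server with both empty cells on its left. The right half (w2) shows the board with three pralines at full-resolution pixels near (250,272), (317,280) and (379,290), partly in the gripper's shadow.

```bash
python3 - <<'E'
from h import *
import pickle
a,b=[pickle.load(open(f"w{i}.pkl","rb"))["img"] for i in(2,3)]
c=np.hstack([a[240:340,220:420],b[190:290,220:420]])
cv2.imwrite("pics/c23.png",cv2.resize(c,(800,200),interpolation=cv2.INTER_CUBIC)*1)
w1=pickle.load(open("w1.pkl","rb"))["img"]
d=cv2.resize(w1[10:290,150:350],None,fx=2,fy=2,interpolation=cv2.INTER_CUBIC)
full=np.zeros((600,800,3),np.uint8); 
cc=cv2.resize(np.vstack([a[240:340,220:420],b[190:290,220:420]]),(400,400),interpolation=cv2.INTER_CUBIC)
full[:560,:400]=d[:560]; full[:400,400:]=np.clip(cc.astype(int)*1.5,0,255)
cv2.imwrite("pics/c23.png",full)
E
```

```text
(no output)
```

View pics/c23.png

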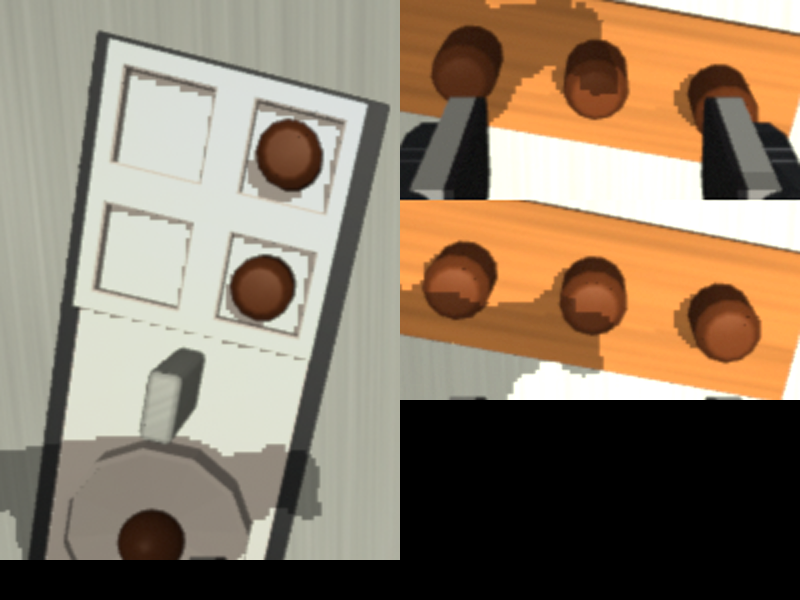

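The crops give shoulder circles (crop px) at (457,286), (594,301) and (726,328) in w3, the cell rims at the deck, and the handle top face centred near (161,407) in w1.

```bash
python3 - <<'E'
from h import *
import pickle,copy
w1,w2,w3=[pickle.load(open(f"w{i}.pkl","rb")) for i in(1,2,3)]
w0=copy.deepcopy(w1)
T=np.eye(4);T[:3,:3]=R.from_quat([.707100938,.707112215,-5.298e-4,-5.4626e-4]).as_matrix();T[:3,3]=[624.494,.034,249.545]
w0["c2w"]=T@w0["mount"]
S,D=grab("scene"),grab("side")
p3=lambda x,y:(220+(x-400)/2,190+(y-200)/2)
print("spares z33",[plane(w3,p3(*q),33).round(1).tolist() for q in((457,286),(594,301),(726,328))])
print("mid tri",tri((w2,(318.5,282)),(w3,p3(594,301))))
print("tri blob",[tri((S,a),(D,b))[0].round(1).tolist() for a,b in(((139.2,301),(339.2,393.2)),((153.4,318.6),(376,384.3)),((165.9,339),(413.3,378.4)))])
f1=lambda x,y:(150+x/2,10+y/2); f0=lambda x,y:(140+x/2,y/2)
print("handle",tri((w0,f0(168,274)),(w1,f1(161,407)),(S,(315,216)) )); print(plane(w1,f1(161,407),69),plane(w0,f0(168,274),69))
c1=[(107,203),(193,222),(181,308),(94,290)];c3=[(124,67),(216,88),(202,183),(110,160)]
c1b=[(116,72),(206,95),(192,191),(103,167)]
for n,w,f,c in(("cell1",w1,f1,c1),("cell3",w1,f1,c3),("cell1w0",w0,f0,c1b)):
    P=np.array([plane(w,f(*q),17)[:2] for q in c]); print(n,P.mean(0).round(1),np.linalg.norm(P-np.roll(P,-1,0),axis=1).round(1),np.degrees(np.arctan2(*(P[3]-P[0]+P[2]-P[1])[::-1])).round(1))
print("cell1 tri",[tri((w0,f0(*a)),(w1,f1(*b)))[0].round(1).tolist() for a,b in zip(c1b,c1)])
P=np.array([plane(w1,f1(*q),17)[:2] for q in((110,38),(368,102),(308,358),(77,305))]);print("deck",P.round(1).tolist(),P.mean(0))
print("filled z33",[plane(w1,f1(*q),39)[:2].round(1).tolist() for q in((263,287),(290,155))])
E
```

```text
spares z33 [[442.0, -313.3, 33.0], [497.3, -319.7, 33.0], [551.5, -331.3, 33.0]]
mid tri (array([ 497.35283155, -323.54007397,   20.50724685]), [0.06847767381137664, 0.06847767381144124])
tri blob [[439.6, -313.5, 16.2], [495.2, -320.3, 16.6], [550.6, -332.4, 16.6]]
handle (array([553.60875114,  60.21945919,  63.32722683]), [1.5312099685413274, 0.9482586286080775, 1.4712225727945445])
[555.06359441  60.61557848  69.        ] [553.40703263  60.78367851  69.        ]
cell1 [539.8 117.2] [38.1 38.3 39.7 38.5] -102.3
cell3 [551.8 171.6] [39.  38.6 40.4 37.6] -102.5
cell1w0 [539.4 117. ] [37.9 38.7 38.9 37.9] -102.8
cell1 tri [[525.4, 140.0, 17.6], [561.6, 132.0, 13.0], [553.4, 93.8, 11.1], [517.6, 102.8, 21.1]]
deck [[531.9, 205.1], [639.1, 180.8], [612.7, 71.6], [508.0, 95.8]] [572.92616122 138.31538532]
filled z33 [[594.7, 105.7], [606.9, 158.1]]
```

Emit:
{"name": "tcp_steps", "arguments": {"steps": [{"finger_gap":0.5,"xyz":[-4,-16,35],"turn_vec":[0,0,0.08]},{"finger_gap":0.5,"xyz":[-8,-32,70],"turn_vec":[0,0,0.15]},{"finger_gap":0.5,"xyz":[-12,-48,105],"turn_vec":[0,0,0.218]},{"finger_gap":0.5,"xyz":[-13.4,-56,130],"turn_vec":[0,0,0.218]},{"finger_gap":0.5,"xyz":[-13.4,-56,130],"turn_vec":[0,0,0.218]},{"finger_gap":0.5,"xyz":[-13.4,-56,130],"turn_vec":[0,0,0.218]},{"finger_gap":0.5,"xyz":[-13.4,-56,130],"turn_vec":[0,0,0.218]}]}}

```text
t: 2.8
position: [442.6, -313.7, 81.7]
tool_rot: [0.78, 0.626, 0.0, 0.001]
force: [0.4, 0.5, -0.1]
finger_gap: 0.498
finger_force: 0.0
```

```bash
python3 - <<'E'
from h import *
s=robot.state(); print(s["position"],R.from_quat(s["tool_rot"]).as_matrix().round(3).tolist())
f=grab("wrist"); cv2.imwrite("pics/w4.png",f["img"]); print(proj(f,[441,-313.4,33]),proj(f,[496.5,-320,33]))
c=f["img"][160:460,120:520]; cv2.imwrite("pics/w4.png",np.clip(c.astype(int)*1.4,0,255).astype(np.uint8))
E
```

```text
[ 442.58099671 -313.69750665   81.70987893] [[0.215, 0.977, 0.002], [0.977, -0.215, -0.001], [-0.001, 0.002, -1.0]]
[313.57546102 279.16384389] [430.29281798 268.363409  ]
```

View pics/w4.png

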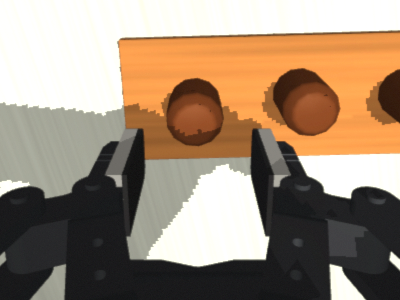

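The praline sits at crop (196,119) between the pads, whose middle is at column 198. That is within about 1 mm of my prediction, so I'll descend and grip.

Emit:
{"name": "tcp_steps", "arguments": {"steps": [{"finger_gap":0.5,"xyz":[0,0,15]},{"finger_gap":0.5,"xyz":[0,0,30]},{"finger_gap":0.5,"xyz":[0,0,40]},{"finger_gap":0.5,"xyz":[0,0,43]},{"finger_gap":0.5,"xyz":[0,0,43]},{"finger_gap":0.2,"xyz":[0,0,43]},{"finger_gap":0.2,"xyz":[0,0,43]},{"finger_gap":0.2,"xyz":[0,0,43]},{"finger_gap":0.2,"xyz":[0,0,43]},{"finger_gap":0.2,"xyz":[0,0,43]}]}}

```text
t: 3.68
position: [441.7, -313.7, 38.5]
tool_rot: [0.78, 0.626, 0.0, 0.001]
force: [1.2, 1.5, 6.8]
finger_gap: 0.292
finger_force: 59.2
```

Emit:
{"name": "tcp_steps", "arguments": {"steps": [{"finger_gap":0.2,"xyz":[0,0,-25]},{"finger_gap":0.2,"xyz":[0,0,-60]},{"finger_gap":0.2,"xyz":[10,0,-90]},{"finger_gap":0.2,"xyz":[45,0,-100]},{"finger_gap":0.2,"xyz":[85,0,-100]},{"finger_gap":0.2,"xyz":[125,0,-100]},{"finger_gap":0.2,"xyz":[165,0,-100]},{"finger_gap":0.2,"xyz":[205,0,-100]},{"finger_gap":0.2,"xyz":[245,1,-100]},{"finger_gap":0.2,"xyz":[285,1,-100]},{"finger_gap":0.2,"xyz":[325,2,-100]},{"finger_gap":0.2,"xyz":[365,2,-100]},{"finger_gap":0.2,"xyz":[405,3,-100]},{"finger_gap":0.2,"xyz":[440,3,-100]},{"finger_gap":0.2,"xyz":[470,3,-100]},{"finger_gap":0.2,"xyz":[490,3,-90]},{"finger_gap":0.2,"xyz":[497.4,3.2,-70]},{"finger_gap":0.2,"xyz":[497.4,3.2,-50]},{"finger_gap":0.2,"xyz":[497.4,3.2,-50]},{"finger_gap":0.2,"xyz":[497.4,3.2,-50]}]}}

```text
t: 5.35
position: [550.9, 171.4, 86.8]
tool_rot: [0.78, 0.626, -0.001, -0.0]
force: [-1.0, -0.1, 0.9]
finger_gap: 0.296
finger_force: 59.2
```

```bash
python3 - <<'E'
from h import *
s=robot.state(); print(s["position"],R.from_quat(s["tool_rot"]).as_matrix().round(3).tolist(),s["finger_gap"])
f=grab("wrist"); g=grab("scene");h=grab("side")
a=cv2.resize(f["img"][150:480,160:480],(400,412)); 
c=cv2.resize(g["img"][150:270,240:400],(400,300),interpolation=cv2.INTER_CUBIC); d=cv2.resize(h["img"][160:310,240:400],(400,300),interpolation=cv2.INTER_CUBIC)
o=np.zeros((600,800,3),np.uint8);o[:412,:400]=a;o[:300,400:]=c;o[300:,400:]=d;cv2.imwrite("pics/m5.png",o)
for n,x in(("w",f),("s",g),("d",h)): print(n,proj(x,[551.6,171.7,17]),proj(x,[539.6,117.1,17]))
E
```

```text
[550.86850558 171.39983073  86.84588204] [[0.216, 0.976, -0.002], [0.976, -0.216, -0.001], [-0.001, -0.002, -1.0]] 0.29600813150089356
w [318.65088588 262.59652486] [318.67394946 354.08220488]
s [347.75430545 206.00286257] [327.51624623 215.43503037]
d [295.01546908 224.64845146] [298.53999231 237.05649063]
```

View pics/m5.png

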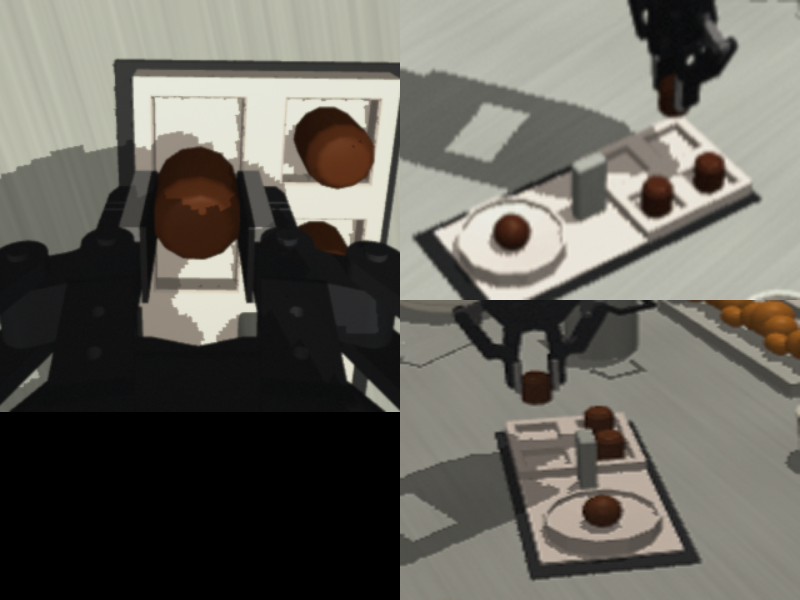

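The wrist crop shows the held praline centred on cell3's columns: rims at 152 and 246, praline at 197. My projected cell centre of (198,141) also matches, so I'll lower it and release.

Emit:
{"name": "tcp_steps", "arguments": {"steps": [{"finger_gap":0.2,"xyz":[0,0,15]},{"finger_gap":0.2,"xyz":[0,0,30]},{"finger_gap":0.2,"xyz":[0,0,38]},{"finger_gap":0.2,"xyz":[0,0,42]},{"finger_gap":0.2,"xyz":[0,0,45]},{"finger_gap":0.2,"xyz":[0,0,47]},{"finger_gap":0.2,"xyz":[0,0,48.5]},{"finger_gap":0.2,"xyz":[0,0,49]},{"finger_gap":0.2,"xyz":[0,0,49]}]}}

```text
t: 6.25
position: [551.9, 171.6, 38.6]
tool_rot: [0.78, 0.626, 0.0, 0.0]
force: [0.0, 0.2, -0.8]
finger_gap: 0.297
finger_force: 59.2
```

Emit:
{"name": "tcp_steps", "arguments": {"steps": [{"finger_gap":0.5},{"finger_gap":0.5},{"finger_gap":0.5},{"finger_gap":0.5},{"finger_gap":0.5,"xyz":[0,0,-20]},{"finger_gap":0.5,"xyz":[0,0,-50]},{"finger_gap":0.5,"xyz":[0,0,-70]},{"finger_gap":0.5,"xyz":[0,0,-70]}]}}

```text
t: 6.92
position: [554.2, 172.3, 112.3]
tool_rot: [0.78, 0.626, 0.003, 0.001]
force: [1.1, -0.3, 0.1]
finger_gap: 0.503
finger_force: 0.0
```

```bash
python3 - <<'E'
from h import *
for n in("wrist","scene","side"):
    f=grab(n); print(n,[b for b in blobs(choc(f["img"]),60,6000) if (n=="wrist" or 230<b[0][0]<400)],proj(f,[551.6,171.7,33]),proj(f,[551.6,171.7,23]))
    cv2.imwrite(f"pics/{n}6.png",f["img"])
E
```

```text
wrist [([312.5, 254.8], [289, 227, 48, 56, 2070]), ([408.2, 255.1], [382, 228, 54, 55, 2228])] [312.01468675 259.93298735] [312.13896033 254.03806784]
scene [([348.3, 204.4], [344, 198, 10, 14, 126]), ([363.1, 218.5], [358, 212, 11, 14, 133]), ([342.4, 228.1], [337, 221, 12, 15, 143]), ([284.0, 242.3], [278, 236, 13, 13, 132]), ([377.1, 371.5], [369, 355, 29, 27, 181]), ([329.1, 424.8], [313, 416, 38, 17, 163]), ([286.0, 468.1], [267, 456, 42, 21, 190])] [347.99371648 200.68880318] [347.84363033 204.02017314]
side [([387.5, 175.2], [355, 153, 64, 48, 546]), ([321.3, 225.9], [314, 213, 15, 26, 251]), ([294.5, 222.1], [290, 216, 10, 13, 123]), ([320.3, 264.8], [313, 258, 15, 15, 169]), ([256.6, 331.3], [241, 325, 32, 10, 67]), ([376.0, 384.3], [365, 369, 22, 31, 539])] [294.68859107 218.42298586] [294.89343236 222.32423463]
```

Emit:
{"name": "tcp_steps", "arguments": {"steps": [{"finger_gap":0.5,"xyz":[-30,3,-15]},{"finger_gap":0.5,"xyz":[-70,8,-20]},{"finger_gap":0.5,"xyz":[-110,12,-20]},{"finger_gap":0.5,"xyz":[-150,16,-20]},{"finger_gap":0.5,"xyz":[-190,20,-20]},{"finger_gap":0.5,"xyz":[-230,25,-20]},{"finger_gap":0.5,"xyz":[-270,29,-20]},{"finger_gap":0.5,"xyz":[-310,33,-20]},{"finger_gap":0.5,"xyz":[-350,38,-20]},{"finger_gap":0.5,"xyz":[-390,42,-20]},{"finger_gap":0.5,"xyz":[-430,46,-20]},{"finger_gap":0.5,"xyz":[-465,50,-15]},{"finger_gap":0.5,"xyz":[-485,53,-5]},{"finger_gap":0.5,"xyz":[-491.5,53.1,10]},{"finger_gap":0.5,"xyz":[-491.5,53.1,25]},{"finger_gap":0.5,"xyz":[-491.5,53.1,28]},{"finger_gap":0.5,"xyz":[-491.5,53.1,28]}]}}

```text
t: 8.48
position: [495.6, -318.8, 77.9]
tool_rot: [0.78, 0.626, -0.001, -0.002]
force: [-0.0, 0.2, -0.2]
finger_gap: 0.5
finger_force: 0.0
```

```bash
python3 - <<'E'
from h import *
f=grab("wrist"); print(f["s"]["position"],proj(f,[497.2,-319.9,33]))
im=f["img"];b,g,r=[im[...,i].astype(int) for i in range(3)]
m=(choc(im)&(g*1.0<r*0.52)); print(blobs(m,200))
p=proj(f,[497.2,-319.9,23]).astype(int); print([im[p[1]+10,x].tolist() for x in range(p[0]-40,p[0]+41,5)])
E
```

```text
[ 495.59615017 -318.83804021   77.92148838] [321.39949231 283.83320112]
[([429.4, 268.0], [403, 249, 62, 44, 353]), ([447.0, 298.1], [426, 285, 41, 25, 351])]
[[36, 72, 113], [35, 72, 113], [35, 67, 108], [18, 39, 76], [27, 54, 103], [31, 60, 111], [32, 60, 112], [33, 61, 113], [33, 61, 113], [32, 60, 112], [30, 59, 110], [30, 58, 110], [25, 51, 97], [13, 26, 49], [35, 70, 110], [34, 71, 111], [36, 71, 111]]
```

Edges lie symmetrically around the prediction (about −27 to +27 px), so I'll descend, grip and carry it to cell1.

Emit:
{"name": "tcp_steps", "arguments": {"steps": [{"finger_gap":0.5,"xyz":[0,0,15]},{"finger_gap":0.5,"xyz":[0,0,30]},{"finger_gap":0.5,"xyz":[0,0,40]},{"finger_gap":0.5,"xyz":[0,0,43]},{"finger_gap":0.5,"xyz":[0,0,43]},{"finger_gap":0.2,"xyz":[0,0,43]},{"finger_gap":0.2,"xyz":[0,0,43]},{"finger_gap":0.2,"xyz":[0,0,43]},{"finger_gap":0.2,"xyz":[0,0,43]},{"finger_gap":0.2,"xyz":[0,0,43]}]}}

```text
t: 9.37
position: [497.9, -320.1, 38.3]
tool_rot: [0.78, 0.626, 0.0, 0.001]
force: [-0.1, 2.3, 6.1]
finger_gap: 0.292
finger_force: 59.5
```

Emit:
{"name": "tcp_steps", "arguments": {"steps": [{"finger_gap":0.2,"xyz":[0,0,-25]},{"finger_gap":0.2,"xyz":[0,0,-60]},{"finger_gap":0.2,"xyz":[10,-1,-90]},{"finger_gap":0.2,"xyz":[45,-5,-100]},{"finger_gap":0.2,"xyz":[85,-10,-100]},{"finger_gap":0.2,"xyz":[125,-15,-100]},{"finger_gap":0.2,"xyz":[165,-20,-100]},{"finger_gap":0.2,"xyz":[205,-25,-100]},{"finger_gap":0.2,"xyz":[245,-30,-100]},{"finger_gap":0.2,"xyz":[285,-35,-100]},{"finger_gap":0.2,"xyz":[325,-40,-100]},{"finger_gap":0.2,"xyz":[365,-45,-100]},{"finger_gap":0.2,"xyz":[400,-49,-100]},{"finger_gap":0.2,"xyz":[425,-52,-100]},{"finger_gap":0.2,"xyz":[435.8,-52.9,-90]},{"finger_gap":0.2,"xyz":[435.8,-52.9,-65]},{"finger_gap":0.2,"xyz":[435.8,-52.9,-50]},{"finger_gap":0.2,"xyz":[435.8,-52.9,-50]},{"finger_gap":0.2,"xyz":[435.8,-52.9,-50]}]}}

```text
t: 10.95
position: [539.0, 116.5, 86.4]
tool_rot: [0.78, 0.626, -0.001, -0.001]
force: [-0.5, -0.6, -0.3]
finger_gap: 0.29
finger_force: 59.1
```

```bash
python3 - <<'E'
from h import *
print(robot.state()["position"])
f=grab("wrist"); im=f["img"]; p=proj(f,[539.6,117.1,17]); print(p)
# held praline column extent and cell rim columns just above it
for y in (int(p[1])-40,int(p[1])-20,int(p[1])): print(y,[int(im[y,x].mean()) for x in range(270,372,3)])
E
```

```text
[538.98329891 116.47027366  86.37793073]
[318.3562263  262.38633429]
222 [230, 230, 231, 230, 230, 230, 230, 231, 230, 231, 230, 230, 231, 230, 230, 230, 230, 230, 230, 230, 230, 229, 230, 230, 230, 230, 230, 230, 230, 230, 230, 230, 230, 230]
242 [230, 230, 229, 200, 162, 230, 229, 229, 230, 230, 230, 230, 229, 229, 230, 230, 230, 229, 230, 230, 230, 230, 230, 230, 230, 230, 157, 134, 185, 229, 229, 230, 229, 230]
262 [229, 229, 229, 207, 149, 164, 146, 146, 146, 146, 146, 146, 145, 145, 145, 145, 224, 225, 174, 229, 228, 229, 229, 228, 229, 228, 146, 108, 206, 229, 229, 229, 229, 229]
```

Cell1's rims lie at columns 281 and 350, so its centre is 316 against 318 predicted. I'll lower, release and rise.

Emit:
{"name": "tcp_steps", "arguments": {"steps": [{"finger_gap":0.2,"xyz":[0,0,15]},{"finger_gap":0.2,"xyz":[0,0,30]},{"finger_gap":0.2,"xyz":[0,0,38]},{"finger_gap":0.2,"xyz":[0,0,42]},{"finger_gap":0.2,"xyz":[0,0,45]},{"finger_gap":0.2,"xyz":[0,0,47]},{"finger_gap":0.2,"xyz":[0,0,48.5]},{"finger_gap":0.2,"xyz":[0,0,49]},{"finger_gap":0.2,"xyz":[0,0,49]}]}}

```text
t: 11.75
position: [540.0, 117.2, 38.6]
tool_rot: [0.78, 0.626, 0.0, 0.0]
force: [0.3, -0.2, -0.0]
finger_gap: 0.293
finger_force: 59.1
```

Emit:
{"name": "tcp_steps", "arguments": {"steps": [{"finger_gap":0.5},{"finger_gap":0.5},{"finger_gap":0.5},{"finger_gap":0.5},{"finger_gap":0.5,"xyz":[0,0,-20]},{"finger_gap":0.5,"xyz":[0,0,-50]},{"finger_gap":0.5,"xyz":[0,0,-80]},{"finger_gap":0.5,"xyz":[0,0,-100]},{"finger_gap":0.5,"xyz":[0,0,-100]},{"finger_gap":0.5,"xyz":[0,0,-100]},{"finger_gap":0.5,"xyz":[0,0,-100]}]}}

```text
t: 12.67
position: [539.3, 117.0, 137.7]
tool_rot: [0.78, 0.626, -0.0, -0.0]
force: [-1.2, 0.9, -0.5]
finger_gap: 0.5
finger_force: 0.0
```

```bash
python3 - <<'E'
from h import *
f=grab("wrist"); print(f["s"]["position"]);a=f["img"]; g=grab("scene")
print(blobs(choc(g["img"])[190:260,270:400],60)); print(proj(g,[539.6,117.1,23])-[270,190],"handle",proj(f,[555.2,60.4,69]))
o=np.zeros((600,800,3),np.uint8);o[:480,:640]=a;c=cv2.resize(g["img"][180:280,240:400],(400,250),interpolation=cv2.INTER_CUBIC);o[350:,400:]=c;cv2.imwrite("pics/m7.png",o)
E
```

```text
[539.27446945 117.04308884 137.73982408]
[([78.4, 14.4], [74, 8, 10, 14, 125]), ([58.0, 23.8], [53, 17, 11, 15, 127]), ([93.2, 28.5], [88, 22, 11, 14, 131]), ([72.3, 38.2], [67, 31, 12, 15, 140]), ([14.1, 52.3], [8, 46, 13, 13, 130])]
[57.54459937 23.44822193] handle [366.22924045 349.86046616]
```

View pics/m7.png

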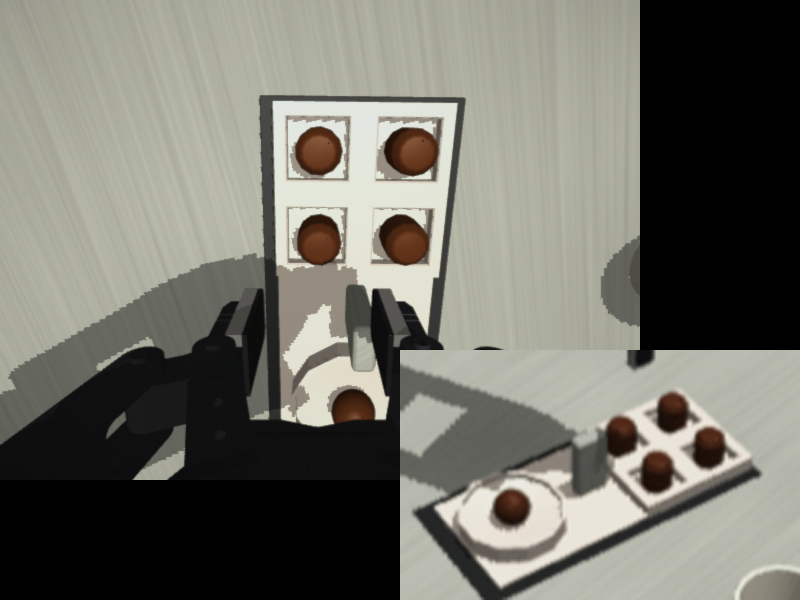

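All four cells now hold upright pralines and the truffle is centred. The handle's top face is at (363,351) against (366,350) predicted, which shifts the handle axis to about (554,60.6). I'll descend onto it and grip.

Emit:
{"name": "tcp_steps", "arguments": {"steps": [{"finger_gap":0.5,"xyz":[-25,13,5]},{"finger_gap":0.5,"xyz":[-45,23,15]},{"finger_gap":0.5,"xyz":[-51.9,26.2,30]},{"finger_gap":0.5,"xyz":[-51.9,26.2,50]},{"finger_gap":0.5,"xyz":[-51.9,26.2,70]},{"finger_gap":0.5,"xyz":[-51.9,26.2,85]},{"finger_gap":0.5,"xyz":[-51.9,26.2,90]},{"finger_gap":0.5,"xyz":[-51.9,26.2,90]},{"finger_gap":0.3,"xyz":[-51.9,26.2,90]},{"finger_gap":0.2,"xyz":[-51.9,26.2,90]},{"finger_gap":0.1,"xyz":[-51.9,26.2,90]},{"finger_gap":0.0,"xyz":[-51.9,26.2,90]},{"finger_gap":0,"xyz":[-51.9,26.2,90]},{"finger_gap":0,"xyz":[-51.9,26.2,90]},{"finger_gap":0,"xyz":[-51.9,26.2,90]}]}}

```text
t: 14.02
position: [554.7, 60.9, 49.1]
tool_rot: [0.78, 0.626, 0.001, 0.0]
force: [-0.9, -0.3, 6.1]
finger_gap: 0.157
finger_force: 60.3
```

```bash
python3 - <<'E'
from h import *
s=robot.state();print(s["position"],s["force"],s["ft_torque"])
g=grab("scene");print(blobs(choc(g["img"])[190:260,270:400],60))
E
```

```text
[554.74876036  60.92367917  49.13761667] [-0.87043688 -0.27781879  6.07488396] [0.05987866 0.1959197  0.03160135]
[([78.3, 14.4], [74, 8, 10, 14, 123]), ([93.0, 28.5], [88, 22, 11, 14, 136]), ([72.5, 38.1], [68, 31, 11, 15, 140]), ([14.5, 52.2], [8, 46, 14, 13, 135])]
```

The handle is held at gap 0.157, which matches the 14 mm blade. I'll lift gently by 20 mm first and check the load and level.

Emit:
{"name": "tcp_steps", "arguments": {"steps": [{"finger_gap":0,"xyz":[0,0,-0.5]},{"finger_gap":0,"xyz":[0,0,-1.5]},{"finger_gap":0,"xyz":[0,0,-3.5]},{"finger_gap":0,"xyz":[0,0,-6.5]},{"finger_gap":0,"xyz":[0,0,-10]},{"finger_gap":0,"xyz":[0,0,-13.5]},{"finger_gap":0,"xyz":[0,0,-16.5]},{"finger_gap":0,"xyz":[0,0,-18.5]},{"finger_gap":0,"xyz":[0,0,-19.5]},{"finger_gap":0,"xyz":[0,0,-20]},{"finger_gap":0,"xyz":[0,0,-20]},{"finger_gap":0,"xyz":[0,0,-20]}]}}

```text
t: 15.07
position: [554.1, 60.8, 68.3]
tool_rot: [0.78, 0.626, -0.0, -0.0]
force: [-0.5, 0.0, -6.0]
finger_gap: 0.158
finger_force: 58.4
```

```bash
python3 - <<'E'
from h import *
s=robot.state();print(s["position"],s["force"],s["ft_torque"],R.from_quat(s["tool_rot"]).as_matrix()[:,2])
g=grab("scene");d=grab("side")
B=blobs(choc(g["img"])[150:260,270:400],60);print(B);B2=blobs(choc(d["img"])[180:290,280:350],60);print(B2)
o=np.vstack([cv2.resize(x,(480,300),interpolation=cv2.INTER_CUBIC) for x in(g["img"][170:290,230:422],d["img"][190:310,220:412])]);cv2.imwrite("pics/m8.png",o)
w=grab("wrist");print(blobs(choc(w["img"]),200,8000)); cv2.imwrite("pics/w8.png",w["img"])
E
```

```text
[554.11786078  60.78949124  68.26208785] [-0.45842108  0.04360412 -6.02900004] [ 0.07997883 -0.09886153  0.02521144] [-1.26290816e-04 -2.35786310e-05 -9.99999992e-01]
[([78.3, 47.7], [74, 41, 10, 15, 127]), ([93.3, 61.8], [88, 55, 11, 15, 135]), ([72.5, 71.8], [67, 65, 12, 15, 139]), ([13.9, 86.0], [8, 80, 13, 13, 137])]
[([16.2, 44.9], [9, 32, 15, 23, 188]), ([40.5, 76.6], [33, 69, 15, 16, 174])]
[([237.1, 29.6], [190, 0, 91, 66, 4188]), ([398.2, 31.8], [356, 0, 91, 66, 3759]), ([246.4, 182.0], [207, 144, 79, 77, 4512]), ([391.7, 181.4], [352, 144, 80, 77, 4492])]
```

View pics/m8.png

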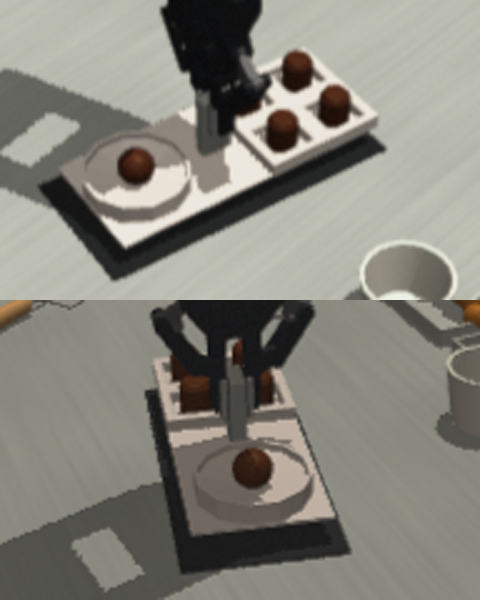

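The server hangs free at 6 N with its outline parallel to the mat, the truffle mid-dish and all four pralines in place. I'll lift the remaining 80 mm.

Emit:
{"name": "tcp_steps", "arguments": {"steps": [{"finger_gap":0,"xyz":[0,0,-0.5]},{"finger_gap":0,"xyz":[0,0,-2]},{"finger_gap":0,"xyz":[0,0,-5]},{"finger_gap":0,"xyz":[0,0,-9]},{"finger_gap":0,"xyz":[0,0,-14]},{"finger_gap":0,"xyz":[0,0,-19]},{"finger_gap":0,"xyz":[0,0,-24]},{"finger_gap":0,"xyz":[0,0,-29]},{"finger_gap":0,"xyz":[0,0,-34]},{"finger_gap":0,"xyz":[0,0,-39]},{"finger_gap":0,"xyz":[0,0,-44]},{"finger_gap":0,"xyz":[0,0,-49]},{"finger_gap":0,"xyz":[0,0,-54]},{"finger_gap":0,"xyz":[0,0,-59]},{"finger_gap":0,"xyz":[0,0,-64]},{"finger_gap":0,"xyz":[0,0,-69]},{"finger_gap":0,"xyz":[0,0,-73.5]},{"finger_gap":0,"xyz":[0,0,-77]},{"finger_gap":0,"xyz":[0,0,-79]},{"finger_gap":0,"xyz":[0,0,-80]}]}}

```text
t: 16.88
position: [554.3, 60.8, 148.7]
tool_rot: [0.78, 0.626, 0.0, 0.0]
force: [0.0, -0.4, -5.1]
finger_gap: 0.153
finger_force: 58.5
```

Emit:
{"name": "tcp_steps", "arguments": {"steps": [{"finger_gap":0},{"finger_gap":0},{"finger_gap":0},{"finger_gap":0,"turn_vec":[0,0,-0.003]},{"finger_gap":0,"turn_vec":[0,0,-0.01]},{"finger_gap":0,"turn_vec":[0,0,-0.02]},{"finger_gap":0,"turn_vec":[0,0,-0.035]},{"finger_gap":0,"turn_vec":[0,0,-0.055]},{"finger_gap":0,"turn_vec":[0,0,-0.08]},{"finger_gap":0,"turn_vec":[0,0,-0.11]},{"finger_gap":0,"turn_vec":[0,0,-0.14]},{"finger_gap":0,"turn_vec":[0,0,-0.17]},{"finger_gap":0,"turn_vec":[0,0,-0.2]},{"finger_gap":0,"turn_vec":[0,0,-0.23]},{"finger_gap":0,"turn_vec":[0,0,-0.26]},{"finger_gap":0,"turn_vec":[0,0,-0.285]},{"finger_gap":0,"turn_vec":[0,0,-0.3]},{"finger_gap":0,"turn_vec":[0,0,-0.3]},{"finger_gap":0,"turn_vec":[0,0,-0.3]}]}}

```text
t: 18.47
position: [554.2, 60.8, 148.3]
tool_rot: [0.678, 0.735, 0.0, 0.0]
force: [0.6, -0.3, -6.2]
finger_gap: 0.158
finger_force: 58.5
```

```bash
python3 - <<'E'
from h import *
s=robot.state();print(s["qpos"].round(3),s["force"].round(1),s["finger_gap"])
w=grab("wrist");print(blobs(choc(w["img"]),200,8000))
g=grab("scene");print([b[0] for b in blobs(choc(g["img"])[100:270,250:420],60)])
E
```

```text
[0.088 0.466 1.848 0.    0.827 0.006] [ 0.6 -0.3 -6.2] 0.1575803667044591
[([237.1, 29.7], [190, 0, 91, 66, 4141]), ([396.1, 32.9], [356, 0, 91, 66, 3363]), ([246.4, 182.0], [207, 144, 79, 77, 4490]), ([391.4, 181.8], [352, 144, 80, 77, 4292]), ([79.0, 388.7], [52, 367, 69, 52, 1459])]
[[107.3, 74.5], [91.3, 87.9], [40.1, 113.1]]
```

The turn is anticlockwise (tool x from 77.5° to 94.6°) and nothing has shifted in the wrist view. I'll continue with the remaining 1.271 rad.

Emit:
{"name": "tcp_steps", "arguments": {"steps": [{"finger_gap":0,"turn_vec":[0,0,-0.003]},{"finger_gap":0,"turn_vec":[0,0,-0.011]},{"finger_gap":0,"turn_vec":[0,0,-0.024]},{"finger_gap":0,"turn_vec":[0,0,-0.042]},{"finger_gap":0,"turn_vec":[0,0,-0.066]},{"finger_gap":0,"turn_vec":[0,0,-0.096]},{"finger_gap":0,"turn_vec":[0,0,-0.13]},{"finger_gap":0,"turn_vec":[0,0,-0.17]},{"finger_gap":0,"turn_vec":[0,0,-0.21]},{"finger_gap":0,"turn_vec":[0,0,-0.25]},{"finger_gap":0,"turn_vec":[0,0,-0.29]},{"finger_gap":0,"turn_vec":[0,0,-0.33]},{"finger_gap":0,"turn_vec":[0,0,-0.37]},{"finger_gap":0,"turn_vec":[0,0,-0.41]},{"finger_gap":0,"turn_vec":[0,0,-0.45]},{"finger_gap":0,"turn_vec":[0,0,-0.49]},{"finger_gap":0,"turn_vec":[0,0,-0.53]},{"finger_gap":0,"turn_vec":[0,0,-0.57]},{"finger_gap":0,"turn_vec":[0,0,-0.61]},{"finger_gap":0,"turn_vec":[0,0,-0.65]}]}}

```text
t: 20.23
position: [554.2, 60.8, 148.3]
tool_rot: [0.406, 0.914, -0.0, -0.0]
force: [0.2, -0.2, -7.1]
finger_gap: 0.159
finger_force: 58.5
```

Emit:
{"name": "tcp_steps", "arguments": {"steps": [{"finger_gap":0,"turn_vec":[0,0,-0.04]},{"finger_gap":0,"turn_vec":[0,0,-0.08]},{"finger_gap":0,"turn_vec":[0,0,-0.12]},{"finger_gap":0,"turn_vec":[0,0,-0.16]},{"finger_gap":0,"turn_vec":[0,0,-0.2]},{"finger_gap":0,"turn_vec":[0,0,-0.24]},{"finger_gap":0,"turn_vec":[0,0,-0.28]},{"finger_gap":0,"turn_vec":[0,0,-0.32]},{"finger_gap":0,"turn_vec":[0,0,-0.36]},{"finger_gap":0,"turn_vec":[0,0,-0.4]},{"finger_gap":0,"turn_vec":[0,0,-0.44]},{"finger_gap":0,"turn_vec":[0,0,-0.475]},{"finger_gap":0,"turn_vec":[0,0,-0.506]},{"finger_gap":0,"turn_vec":[0,0,-0.534]},{"finger_gap":0,"turn_vec":[0,0,-0.558]},{"finger_gap":0,"turn_vec":[0,0,-0.578]},{"finger_gap":0,"turn_vec":[0,0,-0.595]},{"finger_gap":0,"turn_vec":[0,0,-0.608]},{"finger_gap":0,"turn_vec":[0,0,-0.617]},{"finger_gap":0,"turn_vec":[0,0,-0.621]}]}}

```text
t: 21.9
position: [554.2, 60.8, 148.3]
tool_rot: [0.108, 0.994, 0.0, 0.0]
force: [0.4, 0.4, -6.4]
finger_gap: 0.159
finger_force: 58.4
```

Emit:
{"name": "tcp_steps", "arguments": {"steps": [{"finger_gap":0},{"finger_gap":0},{"finger_gap":0},{"finger_gap":0},{"finger_gap":0},{"finger_gap":0},{"finger_gap":0},{"finger_gap":0},{"finger_gap":0},{"finger_gap":0},{"finger_gap":0},{"finger_gap":0}]}}

```text
t: 22.9
position: [554.2, 60.8, 148.3]
tool_rot: [0.109, 0.994, 0.0, 0.0]
force: [-0.1, 0.3, -6.6]
finger_gap: 0.155
finger_force: 58.5
```

```bash
python3 - <<'E'
from h import *
s=robot.state();print(s["qpos"].round(3),abs(s["joint_vel"]).max(),s["force"].round(1),s["finger_gap"],np.degrees(2*np.arctan2(s["tool_rot"][1],s["tool_rot"][0])))
w=grab("wrist");print(blobs(choc(w["img"]),200,8000))
g=grab("scene");d=grab("side")
# nominal check: tool x = -server x
T=R.from_quat(s["tool_rot"]).as_matrix();xs,ys=-T[:,0],T[:,1];o=s["position"]-[0,0,46.3]
print("truffle nominal",proj(g,o+78*xs+[0,0,24.3]),proj(d,o+78*xs+[0,0,24.3]))
for n,f in(("scene",g),("side",d)): print(n,[(b[0],b[1][2:4]) for b in blobs(choc(f["img"]),60,3000) if 200<b[0][0]<430 and 60<b[0][1]<300])
for i in(52,108):
  for j in(28,-28): print(i,j,[proj(f,o-i*xs+j*ys+[0,0,20]).round(1).tolist() for f in(g,d,w)])
cv2.imwrite("pics/m9.png",np.vstack([cv2.resize(x,(480,300),interpolation=cv2.INTER_CUBIC) for x in(g["img"][100:280,200:488],d["img"][100:280,200:488])]))
E
```

```text
[ 0.088  0.466  1.848  0.     0.827 -1.265] 0.0008134945081283188 [-0.1  0.3 -6.6] 0.15535221797906915 167.518375338899
[([29.5, 38.0], [0, 0, 50, 66, 850]), ([238.1, 27.7], [190, 0, 91, 66, 4635]), ([396.2, 32.5], [356, 0, 91, 66, 3289]), ([387.7, 177.2], [352, 143, 80, 78, 2786]), ([246.6, 181.4], [207, 144, 79, 77, 4670])]
truffle nominal [336.79282413 214.38683091] [351.6446261  197.40187013]
scene [([276.8, 172.7], [11, 15]), ([291.4, 186.6], [12, 16]), ([338.0, 214.7], [13, 14]), ([211.1, 230.8], [21, 16])]
side [([386.9, 175.1], [64, 47]), ([351.9, 197.2], [14, 15]), ([287.4, 205.8], [16, 28]), ([258.8, 208.5], [15, 29])]
52 28 [[311.9, 176.5], [285.4, 199.5], [388.4, 175.7]]
52 -28 [[289.5, 186.0], [288.9, 212.3], [243.4, 175.7]]
108 28 [[297.5, 163.0], [257.5, 202.2], [396.9, 13.0]]
108 -28 [[275.5, 172.0], [259.6, 215.3], [234.6, 13.0]]
```

View pics/m9.png

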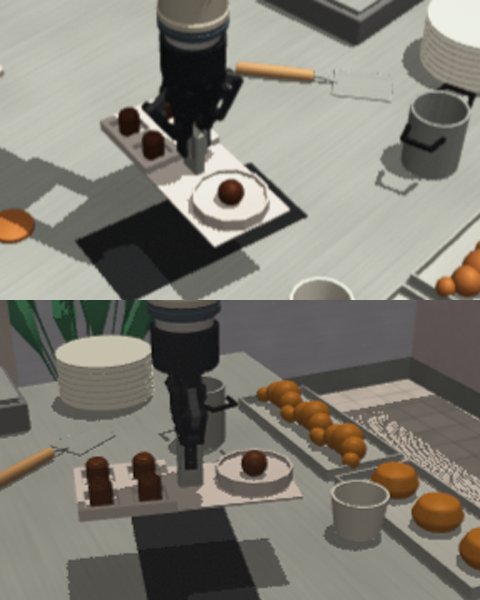

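The server is raised 100 mm, turned 90.0° and level, with four filled cells. The truffle is within about 1 px of the dish centre and the arm is at rest, so I'll hand in.

```bash
python3 -c "
from bench import robot, grab_frame, finish_job
print(finish_job())"
```

```text
the job is handed in; nothing more can be done
None
```

I handed the job in at about 23 s, and no verdict came back: all four cells hold upright pralines, and the server is held by its handle about 10 cm up, turned 90° anticlockwise, level and at rest, with the truffle centred in its dish.

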